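Roll the rolling pin into its V-notched rest

TASK

Put the rolling pin away: with your fingertips or the outside of the fingers, gently roll it along the bench by its side, up into the notches of its low wooden rest, and leave it lying still there, down in both notches, with the barrel reaching about equally far past the rest at both ends; push it endways by the shoulder of the barrel if that is needed. Do not grip it, pick it up or tip it on end. Leave everything else on the bench where it is.

Things in the scene. Friction and masses are not known exactly. Their poses are not given: they have to be found in the camera images.
- pin: the rolling pin, pale turned wood, 0.25 to 0.46 kg: barrel 50 mm in diameter and 180 mm long; on each end a square shoulder and a handle 45 mm long, 18 to 26 mm thick. Origin on its axis at mid-barrel, 25 mm above the bench as it lies. x runs along the pin; y, z turn as it rolls. Starts roughly along world x, left or right of the rest, not quite square or in line with it. Polished; rolls the way it lies, with slight resistance
- rest: the pin's rest, dark wood, fixed: two like bearers 20 mm wide, at x = -50 and +50 mm of the rest, each 144 mm long along its y. Each has a ramp at both ends, from 1 mm high at y = +-72 mm to 14.5 mm at y = +-22 mm, then a 2 mm wide crest, and in the middle a V notch falling at 30 degrees from y = +-20 mm to 3 mm above the bench at y = 0. Same from both sides. Origin at its middle, on the bench; z up
- rest_home (a point): the point on the rest where the middle of the pin's axis is when the pin lies home in both notches: above the middle of the rest, 32 mm above the bench; its x runs along the notches, as the pin must then lie, with the barrel across both bearers
- cup: bystander: unglazed clay cup, 72 mm in diameter, 85 mm high, beyond the work; origin at the centre of its underside
- bowl: bystander: off-white bowl, 136 mm in diameter, 55 mm high, at the right; origin at the centre of its underside
- water_pot: bystander: grey-brown clay pot, 104 mm in diameter, 100 mm high, at the far right; origin at the centre of its underside
- rib: bystander: flat wooden potter's rib, 50 by 130 mm, 6 mm thick, long along its y, lying near the robot; origin at the centre of its underside
- loop_tool: bystander: loop trimming tool with a wooden handle, 185 mm long, 28 mm wide, 10 mm high, lying near the robot; it reaches from 65 mm behind its origin to 120 mm ahead of it along its x; origin on the bench under the middle of the handle
- tool_jar: bystander: cream jar full of brushes and tools, 84 mm in diameter, 225 mm high with the tools, at the left; origin at the centre of its underside
Things that resemble listed ones, but are neither listed nor needed, are in the scene too. Of the things like the rest, leave any that is white or yellow; of the rest the larger one is meant.

How it is judged (in metres and radians):
On the way, in this order (a step that is already met when the one before it is completed fails the run):
1. the pin has rolled over, at least half a turn about its own axis, on its way (angle between pin's own z axis and vertical above 2.3 rad), for 0.02 s.
2. the pin lies home in both V notches (y of pin in the frame of rest between -0.006 and 0.006 m and x of pin in the frame of rest between -0.025 and 0.025 m and height (world z) of pin between 0.028 and 0.036 m and angle between the x axis of pin and the x axis of rest, either way round below 0.08 rad), for 0.3 s.
At the end, for the whole second after the job is handed in: the pin lies at rest in the V notches of both bearers: its axis within 6 mm of the notches' middle line and within 0.08 rad of it, 28 to 36 mm above the bench, its middle within 25 mm of the rest's middle lengthwise (all of step 2 and linear speed of pin below 0.02 m/s and angular speed of pin below 0.3 rad/s); the robot touches nothing.
It fails at once if the pin is picked up (its middle more than 52 mm above the bench) or tipped on end (its axis more than 0.3 rad from level) (height (world z) of pin above 0.052 m or angle between pin's own x axis and vertical below 1.27 rad or angle between pin's own x axis and vertical above 1.87 rad).
It fails at once if the pin is flung: faster than 0.6 m/s (linear speed of pin above 0.6 m/s).
It fails at once if a bystander is shifted by more than 25 mm (distance of any of cup, bowl, water_pot, rib, loop_tool, tool_jar from where it was at the start of the episode above 0.025 m).
It also fails if it takes over 64 s, if anything falls off the work surface, if the arm or the gripper's body presses on something with over 40 N, if the wrist force passes 120 N, or if a joint passes its speed limit or range.

ROBOT

A 6-joint arm with a two-finger parallel gripper is mounted at the origin on the work surface. World frame = base frame: x ahead of the robot, y to its left, z up, the work surface at z = 0. Lengths are in m, angles in degrees, forces in N, time in s.
With the tool pointing down it reaches from about 0.375 to 0.9 m from the base axis. Payload 3.1 kg.
Tool frame: the origin (TCP) lies between the finger pads; the fingertips stand 22 mm ahead of it and the grasp point (between the pads) lies 3 mm ahead of it; y points along the fingers, x is the direction in which the jaws open and shut, and the axes are right-handed (so a half turn about y gives the same grasp; the last joint's range is limited). The gripper opens to 87 mm and grips with 3 to 60 N. Pads are 19 mm wide; open, the fingers measure 117 mm over their backs; the gripper's body (75 mm by 190 mm) begins 51 mm behind the grasp point.
Start: joints at [62.825, 30.224, 82.088, -0, 67.689, -10.227], TCP at [0.182, 0.598, 0.207] pointing down, gripper open.
Joint ranges: [-176.69, 176.69], [-43.24, 126.21], [12.49, 139.97], [-82, 262], [0, 151.66], [-163.58, 163.58]. Speed limits (degrees/s): [159.86, 159.86, 180, 180, 180, 180].

INTERFACE

Orientations are given as a 3x3 rotation matrix whose columns are the frame's x, y, z axes.
In Python, from rig import bot, imaging, workorder gives the robot as it stands. The module is installed in compiled form; this text tells all that it offers.
- The arm moves only by the tool drive_tool, never from a script. Its argument "commands" is a list of rows, each an object of numbers: "dx", "dy", "dz": the shift along the tool's x, y, z normalised to -1 to 1, where 1 is 4 cm; "wx", "wy", "wz": the turn, a rotation vector about the tool's x, y, z normalised to -1 to 1, where 1 is pi/2 rad; "grip": the finger opening in mm, from 0 to 87. In form: [{"dx": .., "dy": .., "dz": .., "wx": .., "wy": .., "wz": .., "grip": ..}, ...]. A call has 1 to 8 rows; each row shifts and turns the commanded pose from where the row before left it, along the tool's axes as they then stand; what a row does not reach is not made up. A row lasts 1/8 s, in which the tool goes at most 62.5 mm and 10.7 degrees, less where a joint would pass 70% of its speed; a pose out of reach is approached as far as the arm can. A call with a number of a shift or a turn outside -1 to 1 is refused whole. A call with a gripper value outside its range is refused whole. The fingers move at their own pace and stop on an object; the grip force is fixed at half the most. Time passes only in rows, so rows that do not move let the fingers close. It gives the time, the measured TCP pose, the force and the opening at its end, in the units of the state.
- bot.read_state(): the state, without advancing time (a new reading comes with each control period).
- imaging.capture(name): name is "scene" or "side" or "wrist"; returns (picture, depth): 420x560x3 uint8, red, green, blue; 420x560 float32, m along the optical axis (not along the pixel's ray), 0 where there is no reading.
- imaging.get_calibration(name): a dict with "mtx" (3x3 intrinsics, pixels), "dist" ([k1, k2, p1, p2, k3] as OpenCV has them; the pictures are not rectified), "world_to_cam" (4x4, takes a point from world to camera coordinates). Camera axes: x right, y down, z forward; pixel columns grow to the right and rows downward; lengths in m; the calibration is good to about 2 mm. A picture is of the moment at which its call begins: read the wrist's pose just before it. get_calibration takes no time and is no camera call; for the wrist camera it gives the pose at the moment of the call.
- workorder.hand_in(): hands the job in, once; it reports no verdict.
The state is a dict: "time_s": time; "joint_positions": joint angles; "qvel": joint speeds; "tau": joint torques, N m; "position": TCP position; "tcp_rot": TCP orientation; "force": force on the tool from outside, world axes, zero at the start; "moment": the same for the moment, N m; "opening": opening from 0.0 (shut) to 1.0 (fully open).
Only numpy, scipy, OpenCV 4.12 (cv2) and the standard library are available. Lean on these libraries where they do the work, as an engineer would, in place of code of your own. Each camera call takes 0.05 s, during which the arm holds its last target. There are 200 camera calls.

## Working session

There is one attempt and no reset: what is moved stays moved. The work goes in short steps, Python scripts to look and compute and a tool call to move; the robot and the scene stay as the last step left them, time stands still between calls to the robot, and variables do not carry over. Pictures are saved under pics/ and viewed, on a budget of 10 in all, crops included, one or two more only if the job needs it, and the job is handed in when it is done.

Besides the shell and the picture viewer there is one more tool, called as name([rows], argument=value, ...), one row to a line, values as JSON. drive_tool: Moves the arm, as the interface text tells. Its arguments: {"type":"object","properties":{"commands":{"type":"array"}},"required":["commands"]}

```bash
mkdir -p pics; ls
cat > h.py <<'E'
import numpy as np, cv2
from rig import bot, imaging, workorder
def snap(n,f):
    c=imaging.get_calibration(n); p,d=imaging.capture(n)
    cv2.imwrite(f'pics/{f}.png',p[:,:,::-1]); np.savez(f'pics/{f}.npz',p=p,d=d,m=c['mtx'],k=c['dist'],T=c['world_to_cam'])
def load(f): return np.load(f'pics/{f}.npz')
def ray(L,uv,z):
    uv=np.array(uv,float).reshape(-1,1,2)
    q=cv2.undistortPoints(uv,L['m'],np.array(L['k'],float))[:,0]
    R=L['T'][:3,:3];t=L['T'][:3,3];o=-R.T@t
    v=np.c_[q,np.ones(len(q))]@R
    return o+v*((z-o[2])/v[:,2])[:,None]
def cloud(L):
    d=L['d'];H,W=d.shape
    uu,vv=np.meshgrid(np.arange(W),np.arange(H))
    q=cv2.undistortPoints(np.stack([uu,vv],-1).reshape(-1,1,2).astype(float),L['m'],np.array(L['k'],float))[:,0]
    c=np.c_[q,np.ones(len(q))]*d.reshape(-1,1)
    return ((c-L['T'][:3,3])@L['T'][:3,:3]).reshape(H,W,3)
E
python3 - <<'E'
from h import *
snap('scene','s0');snap('side','d0')
a=cv2.imread('pics/s0.png');b=cv2.imread('pics/d0.png')
for n in('s0','d0'): print(np.linalg.inv(load(n)['T'])[:3].round(2).tolist())
s=bot.read_state();print(s['position'],s['tcp_rot'],s['time_s'],s['force'])
E
```

```text
pics
[[-0.51, 0.72, -0.47, 0.99], [0.86, 0.44, -0.27, 0.3], [0.01, -0.54, -0.84, 0.99]]
[[0.89, -0.3, 0.33, 0.09], [-0.45, -0.62, 0.65, -0.8], [0.01, -0.72, -0.69, 0.92]]
[0.18188082 0.59724263 0.20619098] [[ 2.91526195e-01 -8.30485615e-04 -9.56562485e-01]
 [ 9.56560987e-01 -1.71797954e-03  2.91527230e-01]
 [-1.88546395e-03 -9.99998179e-01  2.93574100e-04]] 0.1 [ 0.20029183 -0.55612562  0.860817  ]
```

View pics/s0.png

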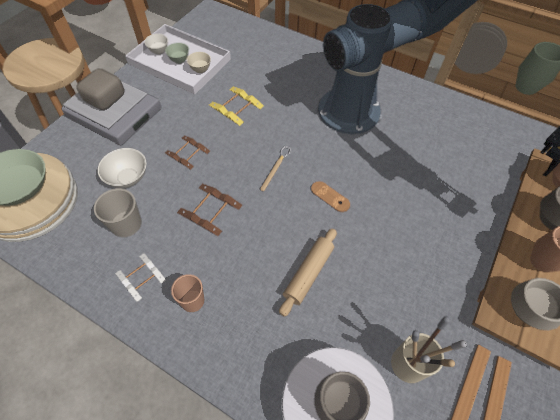

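View pics/d0.png

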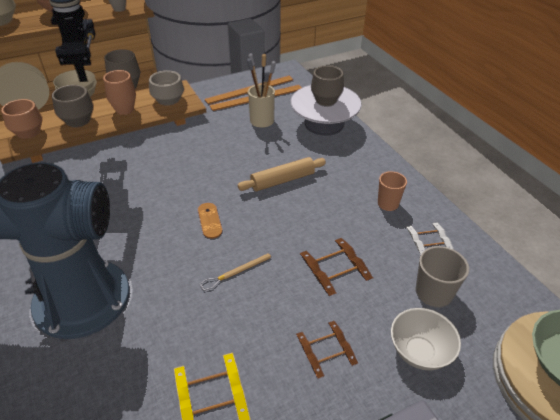

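The pin is at scene (310,272). The rest candidates in the scene view are:
- large dark at (210,209)
- small dark at (188,152)
- white at (140,277)
- yellow at (237,105)

By the description, the large dark one is the rest. Next I measure it and check it in a close crop.

```bash
cat >> h.py <<'E'
def rests(f,box,z=0.008):
    L=load(f);h=cv2.cvtColor(L['p'],cv2.COLOR_RGB2HSV).astype(int)
    m=((h[...,0]<=14)&(h[...,1]>95)&(h[...,2]<190)).astype(np.uint8)
    k=np.zeros_like(m);x0,y0,x1,y1=box;k[y0:y1,x0:x1]=1;m*=k
    P=cloud(L)[m>0];P=P[(P[:,2]>-.01)&(P[:,2]<.03)]
    r=cv2.minAreaRect((P[:,:2]*1000).astype(np.float32));return r,len(P)
def pin(f,box):
    L=load(f);P=cloud(L);x0,y0,x1,y1=box;Q=P[y0:y1,x0:x1].reshape(-1,3)
    h=cv2.cvtColor(L['p'],cv2.COLOR_RGB2HSV)[y0:y1,x0:x1].reshape(-1,3).astype(int)
    Q=Q[(h[:,1]>70)&(h[:,0]<25)&(h[:,0]>5)&(Q[:,2]>.012)&(Q[:,2]<.08)]
    r=cv2.minAreaRect((Q[:,:2]*1000).astype(np.float32))
    T=Q[Q[:,2]>np.percentile(Q[:,2],99)-.006]
    c=T[:,:2].mean(0);u,s,v=np.linalg.svd(T[:,:2]-c,full_matrices=False)
    return r,np.percentile(Q[:,2],[50,99]).round(3),c.round(4),np.degrees(np.arctan2(v[0,1],v[0,0])).round(2),len(Q)
E
python3 - <<'E'
from h import *
print('rest s',rests('s0',(170,175,250,245)));print('small s',rests('s0',(160,130,215,172)))
print('rest d',rests('d0',(295,232,378,298)));print('small d',rests('d0',(290,318,362,380)))
print(pin('s0',(270,222,350,322)));print(pin('d0',(230,150,335,200)))
a=cv2.imread('pics/s0.png')[120:330,120:360];cv2.imwrite('pics/c0.png',cv2.resize(a,None,fx=2.8,fy=2.8,interpolation=2))
P=cloud(load('s0'))
for n,(u,v) in dict(cup=(188,285),loop=(275,170),rib=(330,196),jar=(415,345),bowl=(122,170),pot=(118,205)).items():print(n,P[v,u].round(3))
E
```

```text
rest s (((561.6001586914062, -171.23056030273438), (140.1028594970703, 120.59498596191406), 89.3092041015625), 565)
small s (((427.752197265625, -351.2081298828125), (101.52412414550781, 93.5079574584961), 84.0873794555664), 222)
rest d (((558.9042358398438, -171.1200714111328), (143.11703491210938, 121.87063598632812), 89.3153076171875), 902)
small d (((425.732177734375, -354.9862060546875), (106.83240509033203, 91.22635650634766), 85.01679229736328), 747)
(((589.6346435546875, 167.123291015625), (46.95349884033203, 269.3112487792969), 89.10414123535156), array([0.045, 0.053]), array([0.5951, 0.1662]), np.float64(-0.55), 1530)
(((587.2918090820312, 158.6372833251953), (49.14351272583008, 267.9208679199219), 88.71275329589844), array([0.039, 0.053]), array([0.587 , 0.1615]), np.float64(179.0), 1287)
cup [ 0.784 -0.066  0.039]
loop [ 0.347 -0.08   0.004]
rib [0.347 0.106 0.007]
jar [0.67  0.444 0.143]
bowl [ 0.587 -0.474  0.001]
pot [ 0.698 -0.372  0.038]
```

View pics/c0.png

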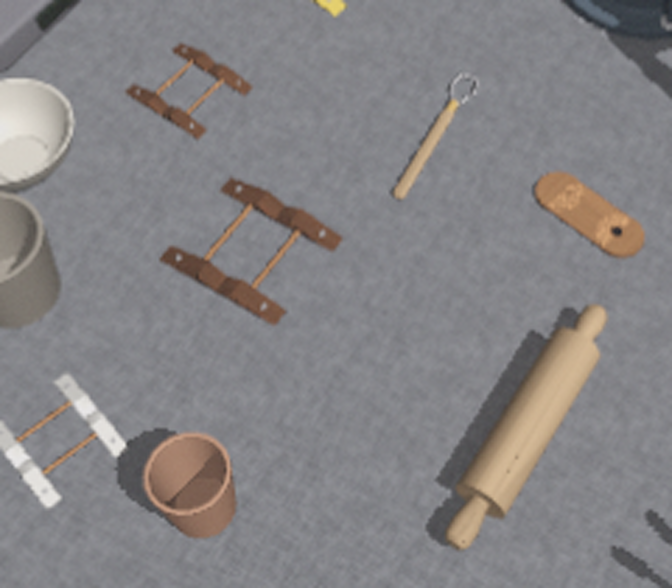

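The crop confirms the choice. The large dark rest measures about 143×121 mm at (0.560, -0.171), heading about -0.7°. The pin is at about (0.588, 0.163), heading about -1°, so it sits about 28 mm too far along +x. I'll push it endways by its shoulder first, then roll it.

drive_tool([
  {"wy": 0.117,"grip": 0},
  {"wy": 0.117,"grip": 0},
  {"wy": 0.117,"grip": 0},
  {"wy": 0.117,"grip": 0},
  {"wy": 0.117,"grip": 0},
  {"wy": 0.117,"grip": 0},
  {"wy": 0.117,"grip": 0},
])

```text
schema error: expected keys dx, dy, dz, wx, wy, wz, grip
```

drive_tool([
  {"dx": 0.6,"dz": -1,"grip": 0},
  {"dx": 0.6,"dz": -1,"grip": 0},
  {"dx": 0.6,"dz": -1,"grip": 0},
  {"dx": 0.6,"dz": -1,"grip": 0},
  {"dx": 0.6,"dz": -1,"grip": 0},
  {"dx": 0.6,"dz": -1,"grip": 0},
  {"dx": 1,"dz": -1,"grip": 0},
  {"dx": 1,"dz": -1,"grip": 0},
])

```text
schema error: expected keys dx, dy, dz, wx, wy, wz, grip
```

All keys are needed in every row.

drive_tool([
  {"dx": 0,"dy": 0,"dz": 0,"wx": 0,"wy": 0.117,"wz": 0,"grip": 0},
  {"dx": 0,"dy": 0,"dz": 0,"wx": 0,"wy": 0.117,"wz": 0,"grip": 0},
  {"dx": 0,"dy": 0,"dz": 0,"wx": 0,"wy": 0.117,"wz": 0,"grip": 0},
  {"dx": 0,"dy": 0,"dz": 0,"wx": 0,"wy": 0.117,"wz": 0,"grip": 0},
  {"dx": 0,"dy": 0,"dz": 0,"wx": 0,"wy": 0.117,"wz": 0,"grip": 0},
  {"dx": 0,"dy": 0,"dz": 0,"wx": 0,"wy": 0.117,"wz": 0,"grip": 0},
  {"dx": 0,"dy": 0,"dz": 0,"wx": 0,"wy": 0.117,"wz": 0,"grip": 0},
])

```text
time_s: 0.98
position: [0.1819, 0.5974, 0.2065]
tcp_rot: [[1.0, -0.001, 0.018], [-0.018, -0.001, 1.0], [-0.001, -1.0, -0.001]]
force: [0.5, 0.5, 0.0]
opening: 0.287
```

drive_tool([
  {"dx": 0.6,"dy": 0,"dz": -1,"wx": 0,"wy": 0,"wz": 0,"grip": 0},
  {"dx": 0.6,"dy": 0,"dz": -1,"wx": 0,"wy": 0,"wz": 0,"grip": 0},
  {"dx": 0.6,"dy": 0,"dz": -1,"wx": 0,"wy": 0,"wz": 0,"grip": 0},
  {"dx": 0.6,"dy": 0,"dz": -1,"wx": 0,"wy": 0,"wz": 0,"grip": 0},
  {"dx": 0.6,"dy": 0,"dz": -1,"wx": 0,"wy": 0,"wz": 0,"grip": 0},
  {"dx": 0.6,"dy": 0,"dz": -1,"wx": 0,"wy": 0,"wz": 0,"grip": 0},
  {"dx": 1,"dy": 0,"dz": -1,"wx": 0,"wy": 0,"wz": 0,"grip": 0},
  {"dx": 1,"dy": 0,"dz": -1,"wx": 0,"wy": 0,"wz": 0,"grip": 0},
])

```text
time_s: 1.98
position: [0.4032, 0.2739, 0.207]
tcp_rot: [[1.0, -0.0, 0.011], [-0.011, 0.0, 1.0], [-0.0, -1.0, 0.0]]
force: [0.2, 0.9, 0.9]
opening: 0.001
```

drive_tool([
  {"dx": 1,"dy": 0,"dz": -0.34,"wx": 0,"wy": 0,"wz": 0,"grip": 0},
  {"dx": 1,"dy": 0,"dz": -0.34,"wx": 0,"wy": 0,"wz": 0,"grip": 0},
  {"dx": 1,"dy": 0.3,"dz": -0.34,"wx": 0,"wy": 0,"wz": 0,"grip": 0},
  {"dx": 1,"dy": 0.4,"dz": -0.34,"wx": 0,"wy": 0,"wz": 0,"grip": 0},
  {"dx": 1,"dy": 0.5,"dz": -0.34,"wx": 0,"wy": 0,"wz": 0,"grip": 0},
  {"dx": 1,"dy": 0.5,"dz": -0.34,"wx": 0,"wy": 0,"wz": 0,"grip": 0},
  {"dx": 1,"dy": 0.5,"dz": -0.34,"wx": 0,"wy": 0,"wz": 0,"grip": 0},
  {"dx": 0.6,"dy": 0.5,"dz": -0.34,"wx": 0,"wy": 0,"wz": 0,"grip": 0},
])

```text
time_s: 2.98
position: [0.7069, 0.1622, 0.0976]
tcp_rot: [[1.0, 0.0, 0.012], [-0.012, -0.0, 1.0], [0.0, -1.0, -0.0]]
force: [0.5, -0.4, 0.4]
opening: 0.009
```

Run:
```python
from h import *
s=bot.read_state();print(s['position'],s['force'])
snap('side','d1');snap('wrist','w1');print(pin('d1',(230,150,335,200)))
a=cv2.imread('pics/d1.png')[110:230,200:400];b=cv2.imread('pics/w1.png')
a=cv2.resize(a,(500,300));b=cv2.resize(b,(400,300));b=cv2.copyMakeBorder(b,0,0,0,100,0);cv2.imwrite('pics/v1.png',np.vstack([a,b]))
```

```text
[0.70685079 0.16215188 0.09758678] [ 0.47796794 -0.36195236  0.39418175]
(((587.2684936523438, 158.42588806152344), (47.02926254272461, 270.1300964355469), 88.94689178466797), array([0.039, 0.053]), array([0.5847, 0.161 ]), np.float64(179.61), 1281)
```

View pics/v1.png

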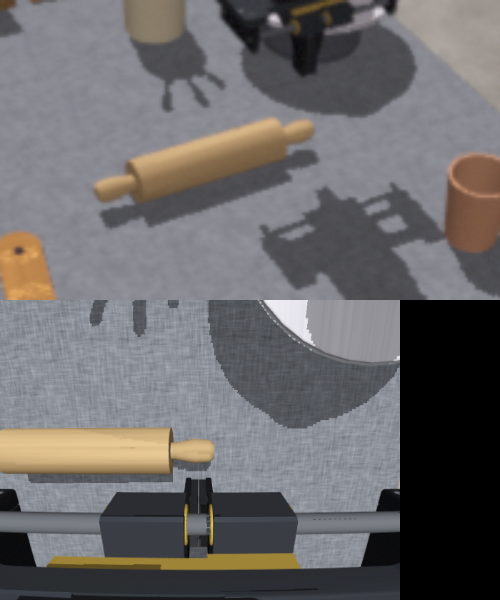

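The side crop shows the pin undisturbed, with the closed fingers above its far handle. In the wrist view the shoulder is at (172,450) and the fingers are at x 188–212, clear of it. I'll descend above the handle and push gently.

drive_tool([
  {"dx": 0,"dy": 0.4,"dz": 0,"wx": 0,"wy": 0,"wz": 0,"grip": 0},
  {"dx": 0,"dy": 0.4,"dz": 0,"wx": 0,"wy": 0,"wz": 0,"grip": 0},
  {"dx": -0.1,"dy": 0,"dz": 0,"wx": 0,"wy": 0,"wz": 0,"grip": 0},
  {"dx": -0.1,"dy": 0,"dz": 0,"wx": 0,"wy": 0,"wz": 0,"grip": 0},
  {"dx": -0.1,"dy": 0,"dz": 0,"wx": 0,"wy": 0,"wz": 0,"grip": 0},
  {"dx": -0.1,"dy": 0,"dz": 0,"wx": 0,"wy": 0,"wz": 0,"grip": 0},
  {"dx": -0.1,"dy": 0,"dz": 0,"wx": 0,"wy": 0,"wz": 0,"grip": 0},
])

```text
time_s: 3.95
position: [0.6851, 0.1632, 0.0675]
tcp_rot: [[1.0, 0.001, 0.011], [-0.011, 0.0, 1.0], [0.001, -1.0, 0.0]]
force: [0.4, 0.1, -0.5]
opening: 0.003
```

Run:
```python
from h import *
s=bot.read_state();print(s['position'],s['force'])
snap('side','d2');print(pin('d2',(210,150,335,210)))
```

```text
[0.68510856 0.16324555 0.06749786] [ 0.37978981  0.05063238 -0.50289967]
(((586.4928588867188, 158.0492706298828), (46.13225555419922, 266.7339172363281), 88.60604858398438), array([0.039, 0.053]), array([0.5869, 0.1609]), np.float64(179.28), 1274)
```

drive_tool([
  {"dx": -0.05,"dy": 0.06,"dz": 0,"wx": 0,"wy": 0,"wz": 0,"grip": 0},
  {"dx": -0.1,"dy": 0,"dz": 0,"wx": 0,"wy": 0,"wz": 0,"grip": 0},
  {"dx": -0.1,"dy": 0,"dz": 0,"wx": 0,"wy": 0,"wz": 0,"grip": 0},
  {"dx": -0.1,"dy": 0,"dz": 0,"wx": 0,"wy": 0,"wz": 0,"grip": 0},
  {"dx": -0.1,"dy": 0,"dz": 0,"wx": 0,"wy": 0,"wz": 0,"grip": 0},
])

```text
time_s: 4.62
position: [0.6669, 0.1635, 0.0647]
tcp_rot: [[1.0, -0.0, 0.011], [-0.011, 0.0, 1.0], [-0.0, -1.0, 0.0]]
force: [0.0, 0.4, 0.4]
opening: 0.004
```

Run:
```python
from h import *
s=bot.read_state();print(s['position'],s['force'])
snap('side','d3');print(pin('d3',(210,150,335,210)))
snap('wrist','w3')
a=cv2.imread('pics/d3.png')[110:230,200:400];b=cv2.imread('pics/w3.png')
a=cv2.resize(a,(500,300));b=cv2.resize(b,(400,300));b=cv2.copyMakeBorder(b,0,0,0,100,0);cv2.imwrite('pics/v3.png',np.vstack([a,b]))
```

```text
[0.66690035 0.16347955 0.0646734 ] [0.04552113 0.37214689 0.40367178]
(((586.27880859375, 157.91259765625), (45.80521774291992, 266.61236572265625), 88.14923095703125), array([0.039, 0.053]), array([0.5855, 0.1609]), np.float64(178.95), 1282)
```

View pics/v3.png

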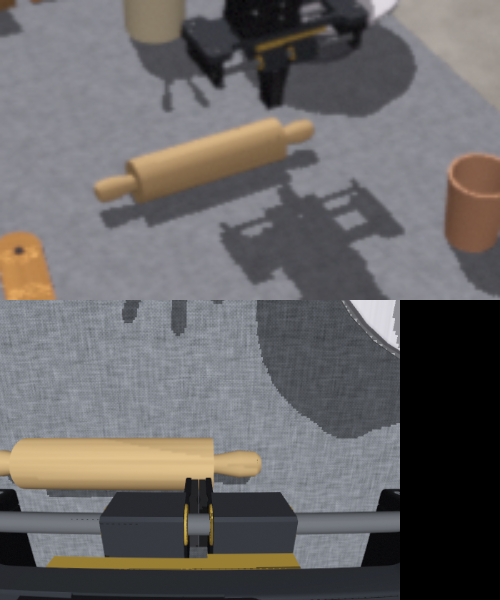

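Run:
```python
from h import *
for f,(x0,y0,x1,y1) in dict(d3=(296,125,320,153)).items():
    L=load(f);P=cloud(L)[y0:y1,x0:x1];dk=L['p'][y0:y1,x0:x1].max(-1)<60
    for r in range(0,y1-y0,3):
        q=P[r][dk[r]]
        if len(q):print(y0+r,np.median(q,0).round(3),len(q))
L=load('w3');P=cloud(L);
for u,v in [(40,455-300),(150,463-300),(190,463-300),(235,463-300)]:
    print(P[int(v*1.4),int(u*1.4)].round(3))
for v in range(466,500,4):
    print(v,P[int((v-300)*1.4),int(200*1.4)].round(3), L['p'][int((v-300)*1.4),int(200*1.4)])
def proj(L,p): return cv2.projectPoints(np.array([p],float),cv2.Rodrigues(L['T'][:3,:3])[0],L['T'][:3,3],L['m'],L['k'])[0].ravel().round(1)
s=bot.read_state();R=np.array(s['tcp_rot']);tip=s['position']+R[:,1]*.022
print(tip,proj(load('d3'),tip),proj(L,tip), proj(L,s['position']))
```

```text
125 [0.633 0.139 0.191] 15
128 [0.666 0.138 0.176] 14
131 [0.642 0.132 0.173] 19
134 [0.652 0.126 0.166] 17
137 [0.646 0.126 0.158] 11
140 [0.659 0.152 0.124] 12
143 [0.661 0.153 0.114] 10
146 [0.662 0.153 0.103] 10
149 [0.661 0.155 0.093] 9
152 [0.661 0.152 0.087] 3
[0.529 0.18  0.046]
[0.625 0.173 0.048]
[0.66  0.172 0.047]
[0.7   0.168 0.037]
466 [0.668 0.17  0.049] [223 193 142]
470 [0.668 0.168 0.05 ] [222 192 141]
474 [0.668 0.164 0.05 ] [214 184 133]
478 [0.668 0.159 0.049] [200 171 123]
482 [0.668 0.172 0.085] [34 35 36]
486 [0.668 0.172 0.091] [36 36 38]
490 [0.668 0.172 0.097] [36 36 39]
494 [0.668 0.172 0.102] [35 35 37]
498 [0.668 0.173 0.11 ] [31 33 34]
[0.66650479 0.16350455 0.04263164] [307.2 161.4] [277.6 238.5] [277.7 253.2]
```

Run:
```python
from h import *
a=cv2.imread('pics/w3.png')[190:420,180:400];b=cv2.imread('pics/d3.png')[60:180,260:375]
cv2.imwrite('pics/v4.png',np.hstack([cv2.resize(a,(400,418)),cv2.resize(b,(400,418),interpolation=2)]))
```

```text
(no output)
```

View pics/v4.png

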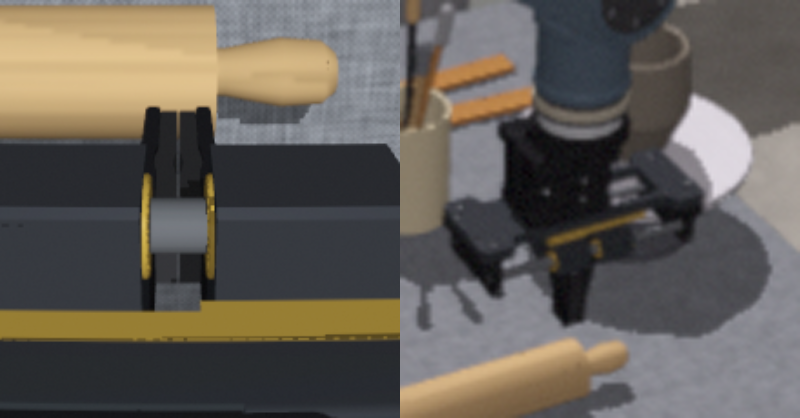

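The zoom shows the fingertips well above the barrel. Depth from both views puts the tips at z ≈ 0.085 and the gripper body at about 0.155. That is about 42 mm higher than the stated TCP-to-tip geometry implies. I'll back off over the handle and descend using the camera.

drive_tool([
  {"dx": 0.6,"dy": 0,"dz": 0,"wx": 0,"wy": 0,"wz": 0,"grip": 0},
  {"dx": 0.5,"dy": 0,"dz": 0,"wx": 0,"wy": 0,"wz": 0,"grip": 0},
  {"dx": 0,"dy": 0.3,"dz": 0,"wx": 0,"wy": 0,"wz": 0,"grip": 0},
  {"dx": 0,"dy": 0.3,"dz": 0,"wx": 0,"wy": 0,"wz": 0,"grip": 0},
  {"dx": 0,"dy": 0,"dz": 0,"wx": 0,"wy": 0,"wz": 0,"grip": 0},
])

```text
time_s: 5.35
position: [0.7083, 0.1629, 0.0381]
tcp_rot: [[1.0, -0.006, 0.011], [-0.011, -0.0, 1.0], [-0.006, -1.0, -0.0]]
force: [0.1, 0.5, 0.4]
opening: 0.006
```

```bash
cat >> h.py <<'E'
def proj(L,p): return cv2.projectPoints(np.array([p],float),cv2.Rodrigues(L['T'][:3,:3])[0],L['T'][:3,3],L['m'],L['k'])[0].ravel()
def tip(f):
    "lowest dark finger points near the TCP, side view"
    s=bot.read_state();L=load(f);P=cloud(L);p=np.array(s['position'])
    m=(L['p'].max(-1)<70)&(np.abs(P[...,0]-p[0])<.022)&(np.abs(P[...,1]-p[1])<.03)&(P[...,2]>.02)&(P[...,2]<p[2]+.06)
    v,u=np.nonzero(m);b=v>=v.max()-2;Q=P[m]
    return p.round(4),'lowest px',(u[b].mean(),v.max()),Q[b].mean(0).round(4),'minz',np.percentile(Q[:,2],1).round(4)
E
python3 - <<'E'
from h import *
snap('side','d5');snap('scene','s5');print(tip('d5'));print(tip('s5'));print(bot.read_state()['force'])
E
```

```text
(array([0.7102, 0.163 , 0.04  ]), 'lowest px', (np.float64(320.8421052631579), np.int64(156)), array([0.7039, 0.1529, 0.0613]), 'minz', np.float64(0.0571))Traceback (most recent call last):
  File "<stdin>", line 2, in <module>
  File "h.py", line 38, in tip
    v,u=np.nonzero(m);b=v>=v.max()-2;Q=P[m]
                           ~~~~~^^
    return umr_maximum(a, axis, None, out, keepdims, initial, where)
ValueError: zero-size array to reduction operation maximum which has no identity
```

The tip is at TCP + 20 mm in z, so I go down 16 mm more and push.

drive_tool([
  {"dx": 0,"dy": 0.2,"dz": 0,"wx": 0,"wy": 0,"wz": 0,"grip": 0},
  {"dx": 0,"dy": 0.2,"dz": 0,"wx": 0,"wy": 0,"wz": 0,"grip": 0},
  {"dx": -0.15,"dy": 0,"dz": 0,"wx": 0,"wy": 0,"wz": 0,"grip": 0},
  {"dx": -0.1,"dy": 0,"dz": 0,"wx": 0,"wy": 0,"wz": 0,"grip": 0},
  {"dx": -0.1,"dy": 0,"dz": 0,"wx": 0,"wy": 0,"wz": 0,"grip": 0},
  {"dx": -0.1,"dy": 0,"dz": 0,"wx": 0,"wy": 0,"wz": 0,"grip": 0},
  {"dx": -0.1,"dy": 0,"dz": 0,"wx": 0,"wy": 0,"wz": 0,"grip": 0},
  {"dx": -0.1,"dy": 0,"dz": 0,"wx": 0,"wy": 0,"wz": 0,"grip": 0},
])

```text
time_s: 6.45
position: [0.6856, 0.1632, 0.0249]
tcp_rot: [[1.0, 0.002, 0.011], [-0.011, 0.0, 1.0], [0.002, -1.0, 0.0]]
force: [1.4, 0.2, -0.3]
opening: 0.006
```

Run:
```python
from h import *
snap('side','d6');snap('wrist','w6');print(tip('d6'));print(bot.read_state()['force']);print(pin('d6',(200,150,335,210)))
```

```text
(array([0.6849, 0.1633, 0.0248]), 'lowest px', (np.float64(313.93333333333334), np.int64(161)), array([0.6821, 0.1529, 0.0502]), 'minz', np.float64(0.043))
[-0.41369997 -0.03469951 -0.12469517]
(((583.3665771484375, 157.27874755859375), (46.84682083129883, 267.260009765625), 87.98834228515625), array([0.039, 0.053]), array([0.5862, 0.1612]), np.float64(179.4), 1292)
```

drive_tool([
  {"dx": -0.1,"dy": 0,"dz": 0,"wx": 0,"wy": 0,"wz": 0,"grip": 0},
  {"dx": -0.1,"dy": 0,"dz": 0,"wx": 0,"wy": 0,"wz": 0,"grip": 0},
  {"dx": -0.1,"dy": 0,"dz": 0,"wx": 0,"wy": 0,"wz": 0,"grip": 0},
  {"dx": -0.1,"dy": 0,"dz": 0,"wx": 0,"wy": 0,"wz": 0,"grip": 0},
  {"dx": -0.1,"dy": 0,"dz": 0,"wx": 0,"wy": 0,"wz": 0,"grip": 0},
])

```text
time_s: 7.18
position: [0.6651, 0.1635, 0.0248]
tcp_rot: [[1.0, 0.0, 0.011], [-0.011, 0.0, 1.0], [0.0, -1.0, 0.0]]
force: [1.1, -0.0, 0.2]
opening: 0.006
```

Run:
```python
from h import *
snap('side','d7');snap('scene','s7');print(tip('d7'));print(bot.read_state()['force']);print(pin('d7',(190,150,335,210)));print(pin('s7',(260,215,350,322)))
```

```text
(array([0.6642, 0.1635, 0.0246]), 'lowest px', (np.float64(307.90909090909093), np.int64(164)), array([0.6628, 0.1529, 0.047 ]), 'minz', np.float64(0.0436))
[-0.56937781 -0.3726935   0.83732702]
(((563.1752319335938, 158.290283203125), (49.640525817871094, 266.0347900390625), 88.14679718017578), array([0.039, 0.053]), array([0.5673, 0.1613]), np.float64(179.01), 1310)
(((584.6526489257812, 183.1532440185547), (25.827245712280273, 213.797119140625), 80.32415008544922), array([0.035, 0.042]), array([0.6513, 0.1653]), np.float64(-7.73), 60)
```

The pin is now at x ≈ 0.564. I lift away, go round to its +y side and open the fingers.

drive_tool([
  {"dx": 0.3,"dy": 0,"dz": 0,"wx": 0,"wy": 0,"wz": 0,"grip": 0},
  {"dx": 0,"dy": -0.8,"dz": 0,"wx": 0,"wy": 0,"wz": 0,"grip": 0},
  {"dx": 0,"dy": -1,"dz": 0,"wx": 0,"wy": 0,"wz": 0,"grip": 0},
  {"dx": -0.5,"dy": 0,"dz": 1,"wx": 0,"wy": 0,"wz": 0,"grip": 87},
  {"dx": -0.8,"dy": 0,"dz": 0.8,"wx": 0,"wy": 0,"wz": 0,"grip": 87},
  {"dx": -0.8,"dy": 0,"dz": 0,"wx": 0,"wy": 0,"wz": 0,"grip": 87},
  {"dx": -0.8,"dy": 0,"dz": 0,"wx": 0,"wy": 0,"wz": 0,"grip": 87},
  {"dx": 0,"dy": 0.7,"dz": 0,"wx": 0,"wy": 0,"wz": 0,"grip": 87},
])

```text
time_s: 8.28
position: [0.5613, 0.2375, 0.0702]
tcp_rot: [[1.0, 0.002, 0.01], [-0.01, 0.0, 1.0], [0.002, -1.0, 0.001]]
force: [0.7, -0.6, 0.0]
opening: 0.488
```

Run:
```python
from h import *
snap('side','d8');snap('scene','s8');print(bot.read_state()['position'],bot.read_state()['opening'])
print(pin('d8',(190,150,335,210)));print(pin('s8',(260,215,350,322)))
a=cv2.imread('pics/d8.png')[70:230,180:380];b=cv2.imread('pics/s8.png')[170:350,200:450]
cv2.imwrite('pics/v8.png',np.vstack([cv2.resize(a,(375,300)),cv2.resize(b,(375,270))]))
```

```text
[0.56002644 0.23636306 0.06647878] 0.5841881907238299
(((562.4335327148438, 156.61245727539062), (47.91671371459961, 266.668701171875), 86.68811798095703), array([0.039, 0.053]), array([0.5615, 0.1605]), np.float64(179.42), 1286)
(((567.4656372070312, 166.74278259277344), (46.968196868896484, 264.49700927734375), 89.68710327148438), array([0.046, 0.053]), array([0.5687, 0.1662]), np.float64(-0.76), 1312)
```

View pics/v8.png

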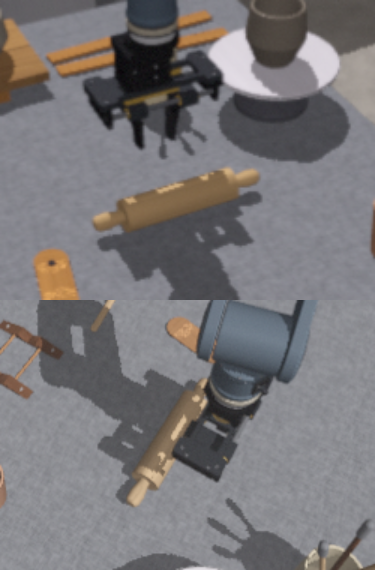

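The pin is behind-and-clear of both fingers (side-crop tips at (137,140) and (172,133)), lying at x ≈ 0.565. I lower part way, let the fingers open fully, and check tip height.

drive_tool([
  {"dx": 0,"dy": 0.5,"dz": 0,"wx": 0,"wy": 0,"wz": 0,"grip": 87},
  {"dx": 0,"dy": 0.5,"dz": 0,"wx": 0,"wy": 0,"wz": 0,"grip": 87},
  {"dx": 0,"dy": 0.2,"dz": 0,"wx": 0,"wy": 0,"wz": 0,"grip": 87},
  {"dx": 0,"dy": 0,"dz": 0,"wx": 0,"wy": 0,"wz": 0,"grip": 87},
])

```text
time_s: 8.88
position: [0.5624, 0.2366, 0.0205]
tcp_rot: [[1.0, -0.0, 0.012], [-0.012, -0.0, 1.0], [-0.0, -1.0, -0.0]]
force: [-0.3, 0.7, -0.0]
opening: 0.977
```

```bash
cat >> h.py <<'E'
def fing(f,w=.075):
    s=bot.read_state();L=load(f);P=cloud(L);p=np.array(s['position'])
    for sg in (-1,1):
        m=(L['p'].max(-1)<60)&(np.abs(P[...,0]-p[0]-sg*.05)<.018)&(np.abs(P[...,1]-p[1])<.035)&(P[...,2]>.008)&(P[...,2]<p[2]+.06)
        Q=P[m];v,u=np.nonzero(m)
        if len(Q):
            b=Q[:,2]<np.percentile(Q[:,2],2)+.012
            print('finger',sg,len(Q),'minz',np.percentile(Q[:,2],[1,5]).round(4),'x',np.percentile(Q[b,0],[5,95]).round(3),'y',np.percentile(Q[b,1],[5,50,95]).round(3),'px',u[b].mean().round(),v.max())
    print(p.round(4),s['opening'],np.round(s['force'],1),s['time_s'])
E
python3 - <<'E'
from h import *
snap('side','d9');snap('wrist','w9');fing('d9');fing('w9')
E
```

```text
finger -1 44 minz [0.0418 0.0432] x [0.51  0.513] y [0.223 0.229 0.239] px 248.0 164
finger 1 60 minz [0.0398 0.0436] x [0.603 0.609] y [0.223 0.228 0.241] px 278.0 156
[0.5629 0.2368 0.0214] 0.9882185456481323 [-0.2 -0.1  0.3] 8.975
finger -1 1801 minz [0.0372 0.0398] x [0.513 0.52 ] y [0.229 0.244 0.247] px 188.0 337
finger 1 1783 minz [0.0375 0.0402] x [0.606 0.613] y [0.228 0.243 0.246] px 367.0 337
[0.5629 0.2368 0.0214] 0.9882185456481323 [-0.2 -0.1  0.3] 8.975
```

Tip ≈ TCP z + 19 mm, and the front face ≈ TCP y − 10 mm. I lower to a tip height of about 24 mm, which clears the 14.5 mm crests, and start the push slowly.

drive_tool([
  {"dx": 0,"dy": 0.2,"dz": 0,"wx": 0,"wy": 0,"wz": 0,"grip": 87},
  {"dx": 0,"dy": 0.2,"dz": -0.2,"wx": 0,"wy": 0,"wz": 0,"grip": 87},
  {"dx": 0,"dy": 0,"dz": -0.25,"wx": 0,"wy": 0,"wz": 0,"grip": 87},
  {"dx": 0,"dy": 0,"dz": -0.2,"wx": 0,"wy": 0,"wz": 0,"grip": 87},
  {"dx": 0,"dy": 0,"dz": -0.15,"wx": 0,"wy": 0,"wz": 0,"grip": 87},
  {"dx": 0,"dy": 0,"dz": -0.1,"wx": 0,"wy": 0,"wz": 0,"grip": 87},
  {"dx": 0,"dy": 0,"dz": -0.1,"wx": 0,"wy": 0,"wz": 0,"grip": 87},
  {"dx": 0,"dy": 0,"dz": -0.1,"wx": 0,"wy": 0,"wz": 0,"grip": 87},
])

```text
time_s: 9.98
position: [0.5616, 0.1926, 0.0047]
tcp_rot: [[1.0, 0.0, 0.011], [-0.011, 0.0, 1.0], [0.0, -1.0, 0.0]]
force: [-0.5, 0.8, 0.3]
opening: 1.002
```

Run:
```python
from h import *
snap('side','d10');fing('d10');print(pin('d10',(190,150,335,220)))
```

```text
finger -1 33 minz [0.0263 0.0312] x [0.507 0.511] y [0.182 0.191 0.198] px 253.0 175
finger 1 41 minz [0.032  0.0345] x [0.604 0.61 ] y [0.181 0.187 0.194] px 284.0 165
[0.5615 0.1921 0.0047] 1.0005070332295924 [0.3 1.1 0.2] 10.025
(((561.859130859375, 159.56753540039062), (268.1612854003906, 68.50049591064453), 0.9805043935775757), array([0.039, 0.053]), array([0.5628, 0.1516]), np.float64(179.23), 1313)
```

drive_tool([
  {"dx": 0,"dy": 0,"dz": -0.12,"wx": 0,"wy": 0,"wz": 0,"grip": 87},
  {"dx": 0,"dy": 0,"dz": -0.15,"wx": 0,"wy": 0,"wz": 0,"grip": 87},
  {"dx": 0,"dy": 0,"dz": -0.18,"wx": 0,"wy": 0,"wz": 0,"grip": 87},
  {"dx": 0,"dy": 0,"dz": -0.2,"wx": 0,"wy": 0,"wz": 0,"grip": 87},
  {"dx": 0,"dy": 0,"dz": -0.2,"wx": 0,"wy": 0,"wz": 0,"grip": 87},
  {"dx": 0,"dy": 0,"dz": -0.2,"wx": 0,"wy": 0,"wz": 0,"grip": 87},
  {"dx": 0,"dy": 0,"dz": -0.2,"wx": 0,"wy": 0,"wz": 0,"grip": 87},
  {"dx": 0,"dy": 0,"dz": -0.2,"wx": 0,"wy": 0,"wz": 0,"grip": 87},
])

```text
time_s: 11.02
position: [0.5609, 0.1341, 0.0047]
tcp_rot: [[1.0, 0.0, 0.012], [-0.012, -0.0, 1.0], [0.0, -1.0, -0.0]]
force: [-0.3, 0.1, -0.0]
opening: 0.994
```

Run:
```python
from h import *
snap('side','d11');snap('scene','s11');fing('d11');print(pin('d11',(190,150,360,250)));print(pin('s11',(200,200,350,322)))
```

```text
finger -1 38 minz [0.028  0.0323] x [0.508 0.51 ] y [0.123 0.135 0.144] px 261.0 187
finger 1 52 minz [0.0281 0.034 ] x [0.603 0.608] y [0.121 0.131 0.139] px 294.0 177
[0.5609 0.1337 0.0046] 1.0019658343384739 [-0.1  0.3 -0.1] 11.125
(((602.7124633789062, 33.83229064941406), (217.99388122558594, 322.63018798828125), 36.022125244140625), array([0.039, 0.053]), array([0.5603, 0.0936]), np.float64(179.82), 1420)
(((661.8900146484375, -16.653778076171875), (288.41644287109375, 275.12664794921875), 0.2219543159008026), array([0.04, 0.07]), array([ 0.7896, -0.0167]), np.float64(34.83), 651)
```

drive_tool([
  {"dx": 0,"dy": 0,"dz": -0.2,"wx": 0,"wy": 0,"wz": 0,"grip": 87},
  {"dx": 0,"dy": 0,"dz": -0.2,"wx": 0,"wy": 0,"wz": 0,"grip": 87},
  {"dx": 0,"dy": 0,"dz": -0.2,"wx": 0,"wy": 0,"wz": 0,"grip": 87},
  {"dx": 0,"dy": 0,"dz": -0.2,"wx": 0,"wy": 0,"wz": 0,"grip": 87},
  {"dx": 0,"dy": 0,"dz": -0.2,"wx": 0,"wy": 0,"wz": 0,"grip": 87},
  {"dx": 0,"dy": 0,"dz": -0.2,"wx": 0,"wy": 0,"wz": 0,"grip": 87},
  {"dx": 0,"dy": 0,"dz": -0.2,"wx": 0,"wy": 0,"wz": 0,"grip": 87},
  {"dx": 0,"dy": 0,"dz": -0.2,"wx": 0,"wy": 0,"wz": 0,"grip": 87},
])

```text
time_s: 12.12
position: [0.5601, 0.0701, 0.0046]
tcp_rot: [[1.0, -0.0, 0.012], [-0.012, -0.0, 1.0], [-0.0, -1.0, -0.0]]
force: [-0.0, -0.6, 0.2]
opening: 1.003
```

drive_tool([
  {"dx": 0,"dy": 0,"dz": -0.2,"wx": 0,"wy": 0,"wz": 0,"grip": 87},
  {"dx": 0,"dy": 0,"dz": -0.2,"wx": 0,"wy": 0,"wz": 0,"grip": 87},
  {"dx": 0,"dy": 0,"dz": -0.2,"wx": 0,"wy": 0,"wz": 0,"grip": 87},
  {"dx": 0,"dy": 0,"dz": -0.2,"wx": 0,"wy": 0,"wz": 0,"grip": 87},
  {"dx": 0,"dy": 0,"dz": -0.2,"wx": 0,"wy": 0,"wz": 0,"grip": 87},
  {"dx": 0,"dy": 0,"dz": -0.2,"wx": 0,"wy": 0,"wz": 0,"grip": 87},
  {"dx": 0,"dy": 0,"dz": -0.2,"wx": 0,"wy": 0,"wz": 0,"grip": 87},
  {"dx": 0,"dy": 0,"dz": -0.2,"wx": 0,"wy": 0,"wz": 0,"grip": 87},
])

```text
time_s: 13.12
position: [0.5594, 0.0061, 0.0046]
tcp_rot: [[1.0, -0.0, 0.011], [-0.011, 0.0, 1.0], [-0.0, -1.0, 0.0]]
force: [-0.1, 1.6, -0.5]
opening: 0.998
```

```bash
cat >> h.py <<'E'
def pinw(f):
    L=load(f);P=cloud(L);p=np.array(bot.read_state()['position'])
    h=cv2.cvtColor(L['p'],cv2.COLOR_RGB2HSV).astype(int)
    m=(h[...,1]>70)&(h[...,0]<25)&(h[...,0]>5)&(h[...,2]>90)&(P[...,2]>.018)&(P[...,2]<.075)&(np.abs(P[...,0]-.56)<.17)&(P[...,1]<p[1]+.1)&(P[...,1]>p[1]-.13)
    k,lab,st,_=cv2.connectedComponentsWithStats(m.astype(np.uint8));Q=P[lab==1+st[1:,4].argmax()]
    r=cv2.minAreaRect((Q[:,:2]*1000).astype(np.float32));zt=np.percentile(Q[:,2],97);T=Q[Q[:,2]>zt-.008]
    v=np.linalg.svd(T[:,:2]-T[:,:2].mean(0),full_matrices=False)[2][0]
    print(f,'rect',np.round(r[0],0),np.round(r[1],0),round(r[2],1),'top c',T.mean(0).round(4),'ang',np.degrees(np.arctan2(v[1],v[0])).round(2),'zt',zt.round(4),'x',np.percentile(Q[:,0],[.3,99.7]).round(3),len(Q))
E
python3 - <<'E'
from h import *
snap('side','d12');fing('d12');pinw('d12');pinw('d11')
E
```

```text
finger -1 40 minz [0.0263 0.0273] x [0.506 0.509] y [-0.002  0.007  0.012] px 282.0 218
finger 1 59 minz [0.0262 0.0293] x [0.602 0.607] y [-0.005  0.007  0.01 ] px 315.0 206
[0.5596 0.0052 0.0047] 0.9994908215918795 [-0.4  0.3  0.4] 13.175
d12 rect [560. -30.] [266.  63.] 0.9 top c [ 0.5586 -0.0353  0.0486] ang 179.35 zt 0.052 x [0.428 0.69 ] 1531
d11 rect [563.  87.] [268.  37.] 0.1 top c [0.5606 0.0906 0.0485] ang 179.49 zt 0.0519 x [0.429 0.692] 1264
```

drive_tool([
  {"dx": 0,"dy": 0,"dz": -0.2,"wx": 0,"wy": 0,"wz": 0,"grip": 87},
  {"dx": 0,"dy": 0,"dz": -0.2,"wx": 0,"wy": 0,"wz": 0,"grip": 87},
  {"dx": 0,"dy": 0,"dz": -0.2,"wx": 0,"wy": 0,"wz": 0,"grip": 87},
  {"dx": 0,"dy": 0,"dz": -0.2,"wx": 0,"wy": 0,"wz": 0,"grip": 87},
  {"dx": 0,"dy": 0,"dz": -0.2,"wx": 0,"wy": 0,"wz": 0,"grip": 87},
  {"dx": 0,"dy": 0,"dz": -0.15,"wx": 0,"wy": 0,"wz": 0,"grip": 87},
  {"dx": 0,"dy": 0,"dz": -0.12,"wx": 0,"wy": 0,"wz": 0,"grip": 87},
  {"dx": 0,"dy": 0,"dz": -0.1,"wx": 0,"wy": 0,"wz": 0,"grip": 87},
])

```text
time_s: 14.18
position: [0.5587, -0.0484, 0.0046]
tcp_rot: [[1.0, -0.0, 0.012], [-0.012, 0.0, 1.0], [-0.0, -1.0, 0.0]]
force: [-0.5, 0.3, -0.6]
opening: 1.001
```

drive_tool([
  {"dx": 0,"dy": 0,"dz": -0.1,"wx": 0,"wy": 0,"wz": 0,"grip": 87},
  {"dx": 0,"dy": 0,"dz": -0.1,"wx": 0,"wy": 0,"wz": 0,"grip": 87},
  {"dx": 0,"dy": 0,"dz": -0.1,"wx": 0,"wy": 0,"wz": 0,"grip": 87},
  {"dx": 0,"dy": 0,"dz": -0.1,"wx": 0,"wy": 0,"wz": 0,"grip": 87},
  {"dx": 0,"dy": 0,"dz": -0.1,"wx": 0,"wy": 0,"wz": 0,"grip": 87},
])

```text
time_s: 14.8
position: [0.5584, -0.0681, 0.0047]
tcp_rot: [[1.0, -0.0, 0.011], [-0.011, 0.0, 1.0], [-0.0, -1.0, 0.0]]
force: [0.6, 1.9, 1.7]
opening: 0.997
```

Run:
```python
from h import *
snap('side','d13');fing('d13');pinw('d13')
cv2.imwrite('pics/v13.png',cv2.resize(cv2.imread('pics/d13.png')[130:330,220:440],(770,700)) [:600])
```

```text
finger -1 40 minz [0.0276 0.0288] x [0.505 0.507] y [-0.077 -0.067 -0.06 ] px 295.0 236
finger 1 58 minz [0.0258 0.0308] x [0.6   0.603] y [-0.071 -0.07  -0.062] px 329.0 224
[ 0.5586 -0.0688  0.0047] 0.9961826372438805 [-0.4 -0.2  0.4] 14.85
d13 rect [ 560. -100.] [ 65. 267.] 89.1 top c [ 0.5576 -0.1091  0.0516] ang 179.51 zt 0.055 x [0.426 0.689] 1685
```

View pics/v13.png

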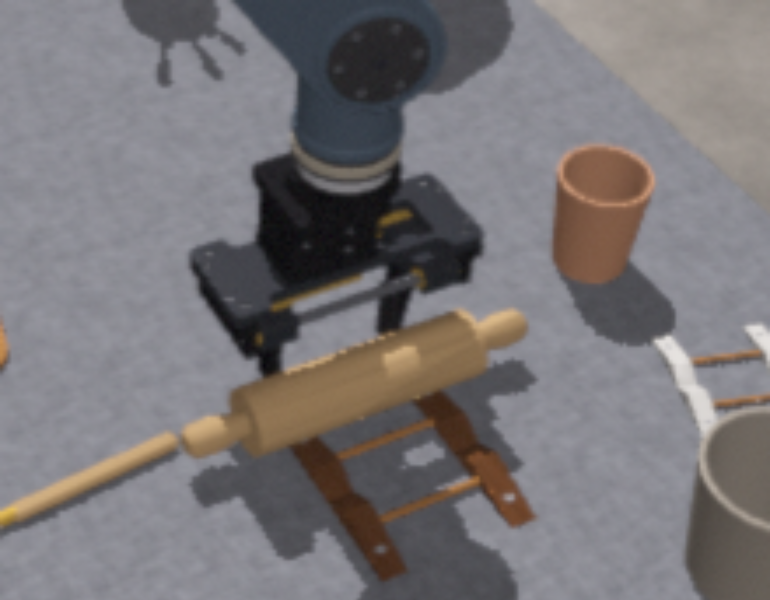

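The pin is square on the ramp of both bearers, with the fingers behind it, and the loop tool is clear (its end is at crop (171,440)). I continue slowly to the crest.

drive_tool([
  {"dx": 0,"dy": 0,"dz": -0.1,"wx": 0,"wy": 0,"wz": 0,"grip": 87},
  {"dx": 0,"dy": 0,"dz": -0.1,"wx": 0,"wy": 0,"wz": 0,"grip": 87},
  {"dx": 0,"dy": 0,"dz": -0.1,"wx": 0,"wy": 0,"wz": 0,"grip": 87},
  {"dx": 0,"dy": 0,"dz": -0.1,"wx": 0,"wy": 0,"wz": 0,"grip": 87},
  {"dx": 0,"dy": 0,"dz": -0.1,"wx": 0,"wy": 0,"wz": 0,"grip": 87},
  {"dx": 0,"dy": 0,"dz": -0.1,"wx": 0,"wy": 0,"wz": 0,"grip": 87},
  {"dx": 0,"dy": 0,"dz": -0.1,"wx": 0,"wy": 0,"wz": 0,"grip": 87},
  {"dx": 0,"dy": 0,"dz": -0.1,"wx": 0,"wy": 0,"wz": 0,"grip": 87},
])

```text
time_s: 15.85
position: [0.5581, -0.1004, 0.0046]
tcp_rot: [[1.0, -0.0, 0.012], [-0.012, 0.0, 1.0], [-0.0, -1.0, 0.0]]
force: [-0.4, 2.8, 1.9]
opening: 1.001
```

Run:
```python
from h import *
snap('side','d14');fing('d14');pinw('d14')
```

```text
finger -1 26 minz [0.029  0.0294] x [0.505 0.507] y [-0.1   -0.094 -0.091] px 301.0 243
finger 1 45 minz [0.0353 0.0386] x [0.6   0.604] y [-0.112 -0.102 -0.096] px 336.0 230
[ 0.5583 -0.1011  0.0046] 0.9978423812937062 [-0.1  0.7  0.6] 15.9
d14 rect [ 560. -130.] [ 69. 268.] 89.5 top c [ 0.5576 -0.1415  0.0603] ang 179.25 zt 0.0636 x [0.426 0.689] 1788
```

Near the crest now: the top is at about 0.062. I make small steps over it.

drive_tool([
  {"dx": 0,"dy": 0,"dz": -0.08,"wx": 0,"wy": 0,"wz": 0,"grip": 87},
  {"dx": 0,"dy": 0,"dz": -0.08,"wx": 0,"wy": 0,"wz": 0,"grip": 87},
  {"dx": 0,"dy": 0,"dz": -0.08,"wx": 0,"wy": 0,"wz": 0,"grip": 87},
  {"dx": 0,"dy": 0,"dz": -0.08,"wx": 0,"wy": 0,"wz": 0,"grip": 87},
  {"dx": 0,"dy": 0,"dz": -0.08,"wx": 0,"wy": 0,"wz": 0,"grip": 87},
])

```text
time_s: 16.52
position: [0.5582, -0.1168, 0.0046]
tcp_rot: [[1.0, 0.0, 0.011], [-0.011, -0.001, 1.0], [0.0, -1.0, -0.001]]
force: [-0.7, 0.1, -0.3]
opening: 1.003
```

Run:
```python
from h import *
snap('side','d15');fing('d15');pinw('d15')
```

```text
finger -1 24 minz [0.0246 0.0277] x [0.505 0.507] y [-0.116 -0.111 -0.108] px 304.0 248
finger 1 47 minz [0.0302 0.0342] x [0.601 0.603] y [-0.119 -0.114 -0.109] px 339.0 235
[ 0.5583 -0.1172  0.0046] 1.0019022980772438 [-0.3 -0.3 -0.3] 16.575
d15 rect [ 559. -147.] [ 69. 268.] 89.5 top c [ 0.5572 -0.1581  0.0625] ang 179.53 zt 0.066 x [0.426 0.689] 1828
```

drive_tool([
  {"dx": 0,"dy": 0,"dz": -0.05,"wx": 0,"wy": 0,"wz": 0,"grip": 87},
  {"dx": 0,"dy": 0,"dz": 0,"wx": 0,"wy": 0,"wz": 0,"grip": 87},
  {"dx": 0,"dy": 0,"dz": 0,"wx": 0,"wy": 0,"wz": 0,"grip": 87},
  {"dx": 0,"dy": 0,"dz": 0,"wx": 0,"wy": 0,"wz": 0,"grip": 87},
  {"dx": 0,"dy": 0,"dz": 0,"wx": 0,"wy": 0,"wz": 0,"grip": 87},
  {"dx": 0,"dy": 0,"dz": 0,"wx": 0,"wy": 0,"wz": 0,"grip": 87},
  {"dx": 0,"dy": 0,"dz": 0,"wx": 0,"wy": 0,"wz": 0,"grip": 87},
])

```text
time_s: 17.45
position: [0.558, -0.1181, 0.0047]
tcp_rot: [[1.0, 0.0, 0.011], [-0.011, -0.0, 1.0], [0.0, -1.0, -0.0]]
force: [-0.4, -0.2, -0.9]
opening: 1.002
```

Run:
```python
from h import *
snap('side','d16');fing('d16');pinw('d16')
```

```text
finger -1 50 minz [0.0246 0.0272] x [0.504 0.511] y [-0.131 -0.123 -0.112] px 306.0 253
finger 1 74 minz [0.0233 0.0254] x [0.6   0.607] y [-0.13  -0.123 -0.113] px 340.0 240
[ 0.5579 -0.1181  0.0046] 1.0010508054945673 [0.6 0.2 0.7] 17.5
d16 rect [ 559. -175.] [ 49. 269.] 89.0 top c [ 0.5564 -0.1757  0.0551] ang 179.43 zt 0.0583 x [0.426 0.689] 1838
```

The pin has dropped into the notches (top 0.058; expected 0.057). I back away, lift, let it settle and check.

drive_tool([
  {"dx": 0,"dy": 0,"dz": 0.3,"wx": 0,"wy": 0,"wz": 0,"grip": 87},
  {"dx": 0,"dy": 0,"dz": 0.8,"wx": 0,"wy": 0,"wz": 0,"grip": 87},
  {"dx": 0,"dy": 0,"dz": 1,"wx": 0,"wy": 0,"wz": 0,"grip": 87},
  {"dx": 0,"dy": -1,"dz": 1,"wx": 0,"wy": 0,"wz": 0,"grip": 87},
  {"dx": 0,"dy": -1,"dz": 1,"wx": 0,"wy": 0,"wz": 0,"grip": 87},
  {"dx": 0,"dy": -1,"dz": 1,"wx": 0,"wy": 0,"wz": 0,"grip": 87},
  {"dx": 0,"dy": -1,"dz": 1,"wx": 0,"wy": 0,"wz": 0,"grip": 87},
  {"dx": 0,"dy": 0,"dz": 1,"wx": 0,"wy": 0,"wz": 0,"grip": 87},
])

```text
time_s: 18.5
position: [0.5632, 0.1684, 0.1686]
tcp_rot: [[1.0, 0.008, 0.011], [-0.011, 0.001, 1.0], [0.008, -1.0, 0.001]]
force: [0.2, 0.5, 0.1]
opening: 0.999
```

drive_tool([
  {"dx": 0,"dy": 0,"dz": 0,"wx": 0,"wy": 0,"wz": 0,"grip": 87},
  {"dx": 0,"dy": 0,"dz": 0,"wx": 0,"wy": 0,"wz": 0,"grip": 87},
  {"dx": 0,"dy": 0,"dz": 0,"wx": 0,"wy": 0,"wz": 0,"grip": 87},
  {"dx": 0,"dy": 0,"dz": 0,"wx": 0,"wy": 0,"wz": 0,"grip": 87},
  {"dx": 0,"dy": 0,"dz": 0,"wx": 0,"wy": 0,"wz": 0,"grip": 87},
  {"dx": 0,"dy": 0,"dz": 0,"wx": 0,"wy": 0,"wz": 0,"grip": 87},
  {"dx": 0,"dy": 0,"dz": 0,"wx": 0,"wy": 0,"wz": 0,"grip": 87},
  {"dx": 0,"dy": 0,"dz": 0,"wx": 0,"wy": 0,"wz": 0,"grip": 87},
])

```text
time_s: 19.5
position: [0.5612, 0.1659, 0.1647]
tcp_rot: [[1.0, 0.0, 0.012], [-0.012, -0.0, 1.0], [0.0, -1.0, -0.0]]
force: [0.7, -0.3, 0.5]
opening: 1.001
```

Run:
```python
from h import *
import h
snap('side','d17');snap('scene','s17')
class B:
    def read_state(s): return {'position':[0.56,-.12,0]}
h.bot=B()
for f in('d17','s17'): pinw(f)
for n in 's','d':  # movement of the rest of the scene
    a=load(n+'0')['p'].astype(int);b=load(n+'17')['p'].astype(int);m=(np.abs(a-b).max(-1)>60).astype(np.uint8)
    m=cv2.morphologyEx(m,cv2.MORPH_OPEN,np.ones((3,3),np.uint8));st=cv2.connectedComponentsWithStats(m)[2];print(n,[x.tolist() for x in st[1:] if x[4]>40])
a=cv2.imread('pics/d17.png')[150:350,220:460];b=cv2.imread('pics/s17.png')[110:330,110:374]
cv2.imwrite('pics/v17.png',np.hstack([cv2.resize(a,(400,333)),cv2.resize(b,(400,333))]))
```

```text
d17 rect [ 558. -176.] [ 50. 268.] 87.4 top c [ 0.5576 -0.1751  0.0552] ang 179.13 zt 0.0586 x [0.426 0.69 ] 1856
s17 rect [ 563. -168.] [ 48. 268.] 89.2 top c [ 0.5655 -0.1679  0.0544] ang -0.78 zt 0.0579 x [0.432 0.696] 1300
s [[371, 0, 42, 28, 429], [429, 12, 38, 74, 1294], [478, 13, 10, 9, 72], [353, 36, 10, 7, 49], [290, 43, 55, 36, 953], [363, 45, 33, 22, 473], [397, 54, 14, 17, 154], [377, 66, 17, 20, 231], [250, 96, 13, 12, 82], [230, 112, 13, 11, 78], [541, 128, 19, 47, 464], [375, 135, 74, 62, 1570], [307, 147, 56, 77, 2174], [299, 148, 7, 8, 47], [447, 193, 29, 23, 398], [186, 199, 29, 30, 401], [288, 219, 31, 27, 439], [178, 227, 11, 13, 74], [312, 233, 23, 25, 311], [281, 252, 30, 51, 221], [301, 259, 21, 29, 215], [294, 287, 9, 10, 56]]
d [[80, 0, 16, 19, 165], [281, 6, 21, 55, 674], [11, 9, 41, 27, 629], [0, 43, 7, 15, 80], [77, 45, 14, 37, 291], [41, 52, 35, 34, 678], [0, 55, 55, 103, 2908], [234, 67, 80, 60, 2109], [40, 110, 23, 38, 581], [2, 154, 23, 9, 131], [101, 159, 25, 15, 268], [239, 162, 87, 38, 1358], [266, 166, 16, 7, 51], [75, 176, 67, 111, 3268], [0, 210, 16, 29, 272], [336, 235, 34, 20, 286], [313, 249, 19, 9, 90], [360, 251, 11, 7, 48], [32, 253, 35, 9, 141], [285, 260, 20, 15, 98], [322, 260, 28, 12, 138], [298, 269, 15, 11, 97], [0, 348, 55, 68, 1884], [223, 354, 15, 26, 248], [174, 366, 14, 29, 290], [127, 382, 18, 26, 243], [231, 384, 12, 11, 100], [45, 391, 9, 10, 67], [179, 399, 12, 6, 54]]
```

View pics/v17.png

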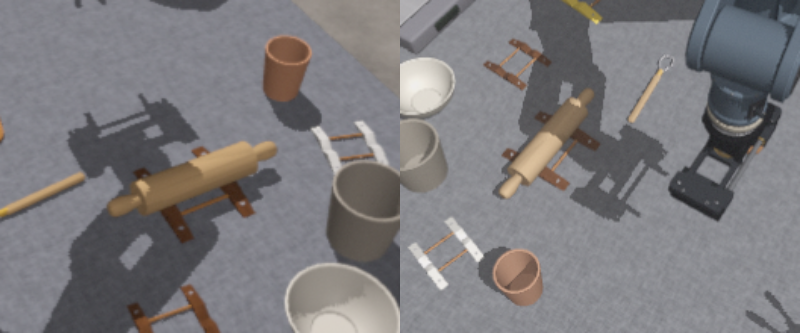

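The pin is in both notches, centred to about 1–2 mm, level and still. The bystanders are unmoved and the arm is clear.

```bash
python3 -c "
from rig import workorder; print(workorder.hand_in())"
```

```text
the job is handed in; nothing more can be done
None
```

The rolling pin is lying home in both notches of the large dark rest, and I handed the job in at about 20 s. I pushed it about 22 mm endways by the shoulder. Then I rolled it about 0.33 m (two turns) with the two open fingertips, up the ramp and over the crest.

**Last checks:**
- **Lengthwise:** the pin's middle is within about 2 mm of the rest's (side view 558 vs 559 mm, scene view 563 vs 561.6 mm).
- **Across the notches:** the two views differ by a few mm, -0.175 m (side) and -0.168 m (scene), against -0.171 m for the rest. This matches the same disagreement seen at the start.
- **Angle and height:** the pin is within about 0.5° of the rest, and its top is at about 58 mm (57 mm expected).
- **Still:** the side view 2 s earlier gave the same pose to within about 2 mm.
- **Bystanders and arm:** the cup, bowl, water pot and loop tool look unmoved in the last view. The rib and tool jar were not in that crop. A picture comparison was too cluttered by the arm and its shadow to measure shifts. The arm is parked clear.

**Disagreements:**
- **Fingertip height:** the cameras showed the fingertips about 20 mm behind the reported TCP, not 22 mm ahead of it. My first shoulder push therefore passed over the barrel without touching it, and I set fingertip heights from the images after that.
- **Half turn:** I did not measure the roll directly; it follows from the distance rolled.

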